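Torque-check the clamp screw of a tray stop

ROBOT

A 6-joint arm with a two-finger parallel gripper is mounted at the origin on a cart in front of the work surface, level with it; the furniture and walls round the work are solid. World frame = base frame: x ahead of the robot, y to its left, z up, the work surface at z = 0. Lengths are in m, angles in rad, forces in N, time in s.
With the tool pointing down it reaches from about 0.35 to 0.875 m from the base axis. Payload 4.2 kg.
Tool frame: the origin (TCP) lies midway between the tips of the shut fingers; the grasp point (between the pads) lies 19 mm behind it; z points along the fingers, x is the direction in which the jaws open and shut, and the axes are right-handed (so a half turn about z gives the same grasp; the last joint's range is limited). The gripper opens to 85 mm and grips with 20 to 120 N. Pads are 22 mm wide; open, the fingers measure 114 mm over their backs; the gripper's body (76 mm by 85 mm) begins 54 mm behind the grasp point. The pads swing forward as they close: fully open they stand 13 mm farther back than shut.
Start: joints at [-1.046, 0.385, 0.008, 0, -1.194, -0.259], TCP at [0.164, -0.603, 0.231] pointing down, gripper open.
Joint ranges: [-3.14, 3.14], [-1.21, 2.06], [-1.07, 1.41], [-3.16, 2.05], [-2.99, -0.16], [-3.1, 3.1]. Speed limits (rad/s): [2.79, 2.79, 3.14, 3.14, 3.14, 3.14].

INTERFACE

Orientations are given as a unit quaternion [w, x, y, z].
In Python, from station import manip gives the robot as it stands.
- The arm moves only by the tool jog_arm, never from a script. Its argument "steps" is a list of rows, each an object with "xyz": the shift along the tool's x, y, z in mm, a list of three; "angular": the turn, a rotation vector about the tool's x, y, z in degrees, a list of three. In form: [{"xyz": [tx, ty, tz], "angular": [wx, wy, wz]}, ...]. A call has 1 to 5 rows; each row is the pose to reach, as a shift and turn from the pose commanded when the call began, along the tool's axes at that moment; what a row does not reach only later rows make up. A row lasts 1/10 s, in which the tool goes at most 50 mm and 8.59 degrees, less where a joint would pass 70% of its speed; a pose out of reach is approached as far as the arm can. A call with a gripper value outside its range is refused whole. "hand" is the closure, from 0 (fully open) to 1 (shut), set as the call begins (left out, the last holds). The fingers move at their own pace and stop on an object; "force" is the grip in N (left out, the last holds). Time passes only in rows, so rows that repeat a pose let the fingers close. It gives the time, the measured TCP pose, the force and the opening at its end, in the units of the state.
- manip.observe(): the state, without advancing time (a new reading comes with each control period).
- manip.snapshot(name): name is "scene" or "side" or "wrist"; returns a dict with "color" (480x640x3 uint8, red, green, blue), "mtx" (3x3 intrinsics, pixels), "k1" (the pictures are not rectified: a ray, as slopes to the right and down, at radius r is drawn at 1 + k1 r^2 times it, then the intrinsics apply), "cam_to_world" (4x4, takes a point from camera to world coordinates); the wrist camera has in their place "hand_eye" (4x4, takes a point from camera to tool coordinates, whose origin is the TCP and whose axes are the tool frame's). Camera axes: x right, y up, looking along -z (the intrinsics and any distortion apply to the point x, -y, -z); pixel columns grow to the right and rows downward; lengths in m; the calibration is good to about 2 mm. A picture is of the moment at which its call begins: read the wrist's pose just before it. There is no depth.
- manip.finish_job(): hands the job in, once; it reports no verdict.
The state is a dict: "t": time; "joint_pos": joint angles; "qd": joint speeds; "effort": joint torques, N m; "tcp_pos": TCP position; "tool_rot": TCP orientation; "contact_force": force on the tool from outside, world axes, zero at the start; "wrist_torque": the same for the moment, N m; "grip_width": finger opening in m.
Only numpy, scipy, OpenCV 4.12 (cv2) and the standard library are available. Lean on these libraries where they do the work, as an engineer would, in place of code of your own. Each camera call takes 0.05 s, during which the arm holds its last target. There are 200 camera calls.

TASK

Check that the tray stop on the counter is clamped tight. With the fingers, push the paddle of its clamp lever clockwise (seen from above) until the lever stops swinging freely and bites on the screw, then lean on the paddle with about 12 N (10 to 16 N) for a good second and a half without turning the screw. Then check that the stop holds: push its round buffer straight along the rail towards the clamp, again with about 12 N (10 to 16 N) for a good second and a half; never exceed 18 N on either, do not shift the stop, leave everything else where it stands, and finish clear of it all.

Things in the scene. Friction and masses are not known exactly. Their poses are not given: they have to be found in the camera images.
- rail: Flat aluminium rail fixed on the counter, 300 x 60 x 12 mm, with a dark slot along its top. Origin at the centre of its underside; x runs along the rail from the lever side towards the buffer side, z up.
- tray_stop: Tray stop clamped on the rail: dark steel block 100 mm (along the rail) x 70 mm, top 44 mm above the counter; at its +x end an aluminium fence across the rail, 130 mm wide, 8 mm thick, top 76 mm above the counter. Origin under the block's middle, on the rail's top; axes as the rail's. It slides only if pushed along the rail with more than about 30 N.
- screw_axis (a point): Point on the upright axis of the clamp screw, in the middle of the stop's block, 80 mm above the counter, in the middle of the lever's black hub (34 mm across). Axes as the rail's.
- clamp_screw (a joint): Turn of the clamp screw, rad, 0 at the start, positive = clockwise seen from above (tightening). It must stay within 0.03. It turns only if the lever is overloaded: more than about 21 N on the paddle (1.6 N m).
- lever_arm: Black lever on the clamp screw, 10 mm wide, reaching 90 mm out. Origin on the screw axis, 12 mm above the counter; x points from the lever's end to the screw, z up. Swings nearly without force through an unknown 0.5 to 0.95 rad before it bites; where is not visible and differs each time. Stays where it is left. Springy: once it bites the paddle yields 1 mm per 3 N. 19 mm free height under its paddle, over the block.
- paddle: Upright flat steel paddle, 26 mm wide, 30 mm tall, 6 mm thick, on the side of the lever's end under a black cap (top 100 mm above the counter, set 2 mm back from the face). Origin at the centre of the face to push: 75 mm along the lever from the screw axis, 11 mm back from the lever's middle plane, 78 mm above the counter. x points along the lever towards the screw, y is the way to push, z up.
- buffer: Round rubber buffer, 40 mm in diameter, 10 mm thick, on a stem in the middle of the fence's outer side, its axis level along the rail, 48 mm above the counter. Origin at the centre of its outer face; x points outward along the rail, so the push is along -x. Sprung, about 2.5 N per mm from the first touch; bottoms after 11 mm.
- service_bell: Dome-shaped metal service bell, 82 mm across, 66 mm tall, origin at the centre of its underside. Bystander: leave it alone.
- espresso_cup: White espresso cup with handle, 68 x 88 x 58 mm, origin at the centre of its underside. Bystander: leave it alone.
- milk_jug: Small milk jug with handle, 72 x 94 x 80 mm, origin at the centre of its underside. Bystander: leave it alone.
- salt_shaker: Glass salt shaker, 44 mm across, 90 mm tall, origin at the centre of its underside. Bystander: leave it alone.
- pepper_shaker: Glass pepper shaker, 44 mm across, 90 mm tall, origin at the centre of its underside. Bystander: leave it alone.
- sugar_sachet: Flat paper sugar sachet, 28 x 60 x 9 mm, lying on the counter, origin at the centre of its underside. Bystander: leave it alone.

How it is judged:
On the way, in this order (a step that is already met when the one before it is completed fails the run):
1. The lever has swung more than 20 mm and bites, and the fingers press on its paddle with more than 9 N for 1 s, the screw unturned (contact force between the fingers and paddle above 9 N and distance of paddle from where it was at the start of the episode above 0.02 m and value of joint clamp_screw between -0.03 and 0.03 rad and distance of screw_axis from where it was at the start of the episode below 0.003 m), for 1 s.
2. The fingers press on the buffer with more than 9 N for 1 s, and the stop stays put (contact force between the fingers and buffer above 9 N and value of joint clamp_screw between -0.03 and 0.03 rad and distance of screw_axis from where it was at the start of the episode below 0.003 m), for 1 s.
At the end, for the whole second after the job is handed in: The clamp screw is within 0.03 rad of where it was, the tray stop within 3 mm, lever and buffer are released and at rest, and each bystander is within 20 mm of where it stood (value of joint clamp_screw between -0.03 and 0.03 rad and distance of screw_axis from where it was at the start of the episode below 0.003 m and linear speed of each of paddle, buffer below 0.02 m/s and distance of each of service_bell, espresso_cup, milk_jug, salt_shaker, pepper_shaker, sugar_sachet from where it was at the start of the episode below 0.02 m); the robot touches nothing.
It fails at once if More than 18 N on the paddle (contact force between anything else and paddle above 18 N).
It fails at once if More than 18 N on the buffer (contact force between anything else and buffer above 18 N).
It fails at once if The clamp screw is turned by more than 0.03 rad (not (value of joint clamp_screw between -0.03 and 0.03 rad)).
It fails at once if The tray stop is shifted by more than 3 mm (distance of screw_axis from where it was at the start of the episode above 0.003 m).
It fails at once if A bystander is moved by more than 20 mm (distance of any of service_bell, espresso_cup, milk_jug, salt_shaker, pepper_shaker, sugar_sachet from where it was at the start of the episode above 0.02 m).
It also fails if it takes over 67 s, if anything falls off the work surface, if the arm or the gripper's body presses on something with over 40 N, if the wrist force passes 120 N, or if a joint passes its speed limit or range.

## Working session

There is one attempt and no reset: what is moved stays moved. The work goes in short steps, Python scripts to look and compute and a tool call to move; the robot and the scene stay as the last step left them, time stands still between calls to the robot, and variables do not carry over. Pictures are saved under pics/ and viewed, on a budget of 10 in all, crops included, one or two more only if the job needs it, and the job is handed in when it is done.

Besides the shell and the picture viewer there is one more tool, called after "Emit:" by a JSON object that holds its "method" and its "body", one argument or row to a line. jog_arm: Moves the arm, as the interface text tells. Its arguments: {"type":"object","properties":{"steps":{"type":"array","items":{"type":"object","properties":{"xyz":{"type":"array","items":{"type":"number"}},"angular":{"type":"array","items":{"type":"number"}}}}},"hand":{"type":"number"},"force":{"type":"number"}},"required":["steps"]}

```bash
mkdir -p pics; ls; python3 - <<'E'
from station import manip
import cv2
print(manip.observe())
for n in("scene","side"):
    s=manip.snapshot(n); cv2.imwrite(f"pics/{n}0.png",s["color"][:,:,::-1]); print(n,s["mtx"],s["k1"],s["cam_to_world"])
E
```

```text
pics
{'t': 0.0, 'joint_pos': array([-1.04642388e+00,  3.85517905e-01,  6.61065459e-03, -5.31815482e-04,
       -1.19402137e+00, -2.58577928e-01]), 'qd': array([ 0.00110402,  0.0005993 ,  0.00027387,  0.00067669,  0.00103838,
       -0.00025435]), 'effort': array([-9.57484008e-04, -3.92290521e+01,  1.88405210e+01,  4.18633237e+00,
       -4.65627600e-03, -2.01936942e-06]), 'tcp_pos': array([ 0.16402269, -0.60246702,  0.23023413]), 'tool_rot': array([-8.89630238e-04,  6.07253018e-01,  7.94507756e-01,  6.37423892e-04]), 'contact_force': array([ 0.05155447, -0.04626049, -0.03195515]), 'wrist_torque': array([-0.01671966, -0.00145804,  0.01684062]), 'grip_width': 0.08571123462526531}
scene [[436.13897902   0.         326.0932975 ]
 [  0.         436.13897902 239.26792171]
 [  0.           0.           1.        ]] -0.07817955873196022 [[-0.82009773  0.41594679 -0.39297326  0.14587038]
 [-0.5722055  -0.60155151  0.55741963  0.61301572]
 [-0.00453675  0.68200003  0.73133807  0.75877653]
 [ 0.          0.          0.          1.        ]]
side [[504.1503864    0.         321.85201455]
 [  0.         504.1503864  247.82385345]
 [  0.           0.           1.        ]] 0.033595918056251124 [[ 0.99998568  0.00506886 -0.00171779  0.50581809]
 [-0.00344611  0.36424228 -0.93129785 -0.89693699]
 [-0.00409493  0.93129043  0.36425453  0.48156778]
 [ 0.          0.          0.          1.        ]]
```

View pics/scene0.png

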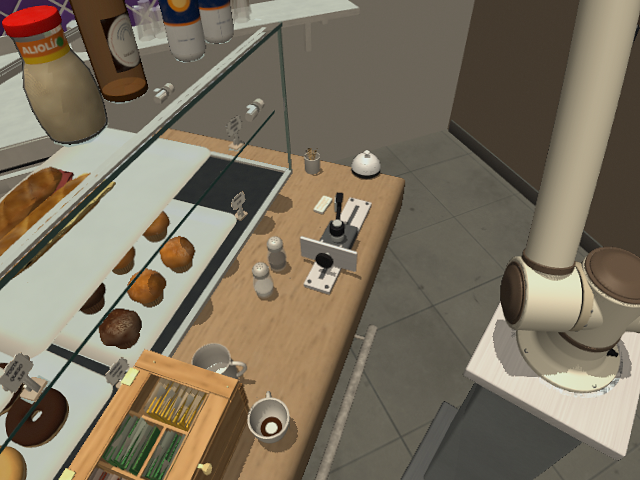

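View pics/side0.png

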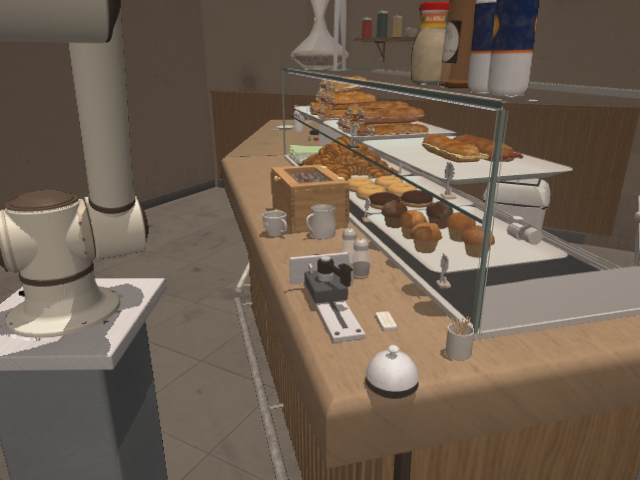

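The rail is near (338,240) in the scene view and (335,300) in the side view. The buffer end faces +y and the lever end faces −y. Next I'll enlarge both.

```bash
python3 - <<'E'
import cv2,numpy as np
a=cv2.imread("pics/scene0.png")[170:300,290:390]; b=cv2.imread("pics/side0.png")[240:345,280:400]
a=cv2.resize(a,None,fx=4,fy=4,interpolation=2); b=cv2.resize(b,None,fx=3.3,fy=3.3,interpolation=2)
c=np.zeros((520,800,3),np.uint8); c[:,:400]=a; c[:b.shape[0],402:402+396]=b[:,:396]
cv2.imwrite("pics/crop0.png",c)
E
```

```text
(no output)
```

View pics/crop0.png

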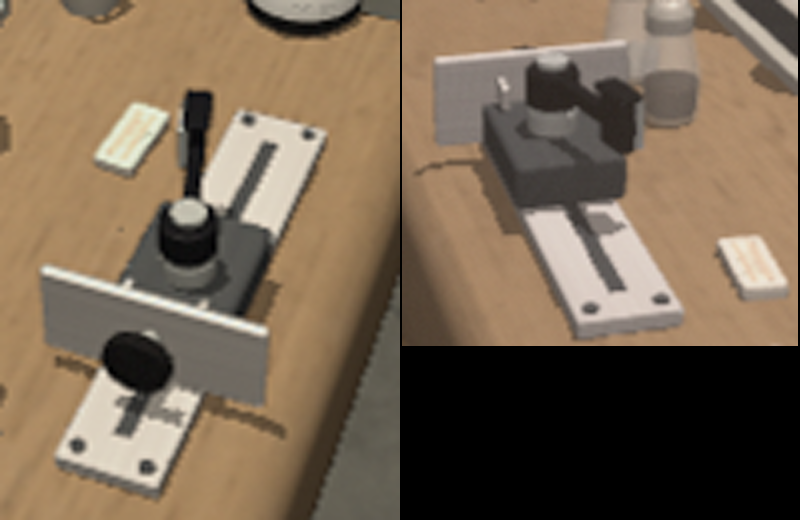

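```bash
cat > h.py <<'E'
import numpy as np,cv2
from scipy.spatial.transform import Rotation as R
CAM={"scene":(np.array([[436.13897902,0,326.0932975],[0,436.13897902,239.26792171],[0,0,1]]),-0.07817955873196022,np.array([[-0.82009773,0.41594679,-0.39297326,0.14587038],[-0.5722055,-0.60155151,0.55741963,0.61301572],[-0.00453675,0.68200003,0.73133807,0.75877653],[0,0,0,1]])),
"side":(np.array([[504.1503864,0,321.85201455],[0,504.1503864,247.82385345],[0,0,1]]),0.033595918056251124,np.array([[0.99998568,0.00506886,-0.00171779,0.50581809],[-0.00344611,0.36424228,-0.93129785,-0.89693699],[-0.00409493,0.93129043,0.36425453,0.48156778],[0,0,0,1]]))}
def ray(uv,cam):
    K,k1,T=cam
    p=cv2.undistortPoints(np.array([[uv]],float),K,np.array([k1,0,0,0]))[0,0]
    return T[:3,3],T[:3,:3]@np.array([p[0],-p[1],-1])
def atz(uv,cam,z):
    o,d=ray(uv,cam); return o+d*(z-o[2])/d[2]
def tri(*l):
    A=[];b=[]
    for uv,cam in l:
        o,d=ray(uv,cam);d=d/np.linalg.norm(d);P=np.eye(3)-np.outer(d,d);A.append(P);b.append(P@o)
    A=np.vstack(A);b=np.hstack(b);x=np.linalg.lstsq(A,b,rcond=None)[0];return x,np.linalg.norm(A@x-b)
E
python3 - <<'E'
from h import *
np.set_printoptions(precision=4,suppress=True)
S=lambda u,v:((290+u/4,170+v/4),CAM["scene"]); D=lambda u,v:((280+(u-402)/3.3,240+v/3.3),CAM["side"])
for c in [(240,113),(326,135),(157,487),(60,458)]: print("rail scene",atz(*S(*c),.012))
for c in [(578,322),(682,312)]: print("rail side",atz(*D(*c),.012))
print("hub",tri(S(188,212),D(551,62)));print("cap",tri(S(198,105),D(617,100)))
print("buf",atz(*S(137,361),.048)); print("bell",tri(((366,153),CAM["scene"]),((393,348),CAM["side"])))
print("shakers",[atz(p,CAM["scene"],.08)for p in[(275,243),(261,268)]])
E
```

```text
rail scene [ 0.5791 -0.1092  0.012 ]
rail scene [ 0.5229 -0.1226  0.012 ]
rail scene [0.4551 0.1641 0.012 ]
rail scene [0.5086 0.1779 0.012 ]
rail side [ 0.5267 -0.1292  0.012 ]
rail side [ 0.5828 -0.1196  0.012 ]
hub (array([0.5143, 0.0485, 0.0879]), np.float64(0.00025129501666875417))
cap (array([ 0.553 , -0.0215,  0.094 ]), np.float64(0.002495868061515811))
buf [0.496  0.1237 0.048 ]
bell (array([ 0.6141, -0.2402,  0.0612]), np.float64(4.447318915165238e-05))
shakers [array([0.5933, 0.166 , 0.08  ]), array([0.5731, 0.2349, 0.08  ])]
```

Rail direction is about (−0.237, 0.97), the screw is near (0.513, 0.048), and the lever points at about −61°. I'll move above the stop with the fingers shut and look with the wrist camera.

Emit:
{"method": "jog_arm", "body": {
  "steps": [
    {"xyz": [33, 32, -10], "angular": [0, 0, 0]},
    {"xyz": [66, 64, -20], "angular": [0, 0, 0]},
    {"xyz": [100, 97, -30], "angular": [0, 0, 0]},
    {"xyz": [133, 129, -40], "angular": [0, 0, 0]},
    {"xyz": [165, 161, -50], "angular": [0, 0, 0]}
  ],
  "hand": 1,
  "force": 60
}}

```text
t: 0.6
tcp_pos: [0.2765, -0.3996, 0.2813]
tool_rot: [-0.0, 0.607, 0.794, 0.0]
contact_force: [1.8, -1.1, 0.4]
grip_width: 0.0123
```

Emit:
{"method": "jog_arm", "body": {
  "steps": [
    {"xyz": [33, 32, 0], "angular": [0, 0, 0]},
    {"xyz": [66, 64, 0], "angular": [0, 0, 0]},
    {"xyz": [100, 97, 0], "angular": [0, 0, 0]},
    {"xyz": [133, 129, 0], "angular": [0, 0, 0]},
    {"xyz": [165, 161, 0], "angular": [0, 0, 0]}
  ]
}}

```text
t: 1.1
tcp_pos: [0.3884, -0.1981, 0.2813]
tool_rot: [-0.0, 0.607, 0.795, 0.0]
contact_force: [0.5, -0.9, -0.0]
grip_width: -0.0001
```

Emit:
{"method": "jog_arm", "body": {
  "steps": [
    {"xyz": [33, 32, 0], "angular": [0, 0, 0]},
    {"xyz": [66, 64, 0], "angular": [0, 0, 0]},
    {"xyz": [100, 97, 0], "angular": [0, 0, 0]},
    {"xyz": [133, 129, 0], "angular": [0, 0, 0]},
    {"xyz": [133, 129, 0], "angular": [0, 0, 0]}
  ]
}}

```text
t: 1.6
tcp_pos: [0.4796, -0.034, 0.2805]
tool_rot: [-0.0, 0.605, 0.796, -0.0]
contact_force: [-0.5, -0.2, 0.1]
grip_width: -0.0
```

```bash
python3 - <<'E'
from station import manip
import cv2,numpy as np,pickle
o=manip.observe(); s=manip.snapshot("wrist"); cv2.imwrite("pics/w1.png",s["color"][:,:,::-1]); pickle.dump((o,{k:v for k,v in s.items()}),open("w1.pkl","wb"))
print(o["t"],o["tcp_pos"],o["tool_rot"],o["contact_force"],o["grip_width"]); print(s["mtx"],s["k1"],s["hand_eye"])
E
```

```text
1.6 [ 0.47962609 -0.03404591  0.28050245] [-2.96942474e-04  6.05019661e-01  7.96210474e-01 -4.17178151e-05] [-0.46125223 -0.21416693  0.07935851] -1.053974830018106e-05
[[378.95008048   0.         328.09909608]
 [  0.         378.95008048 242.6013008 ]
 [  0.           0.           1.        ]] 0.004252213723187623 [[ 9.99999914e-01  1.13877083e-04 -3.98662702e-04 -1.94696404e-03]
 [-2.17832367e-05 -9.45782279e-01 -3.24801294e-01 -8.39659478e-02]
 [-4.14035543e-04  3.24801275e-01 -9.45782195e-01 -1.42727087e-01]
 [ 0.00000000e+00  0.00000000e+00  0.00000000e+00  1.00000000e+00]]
```

View pics/w1.png

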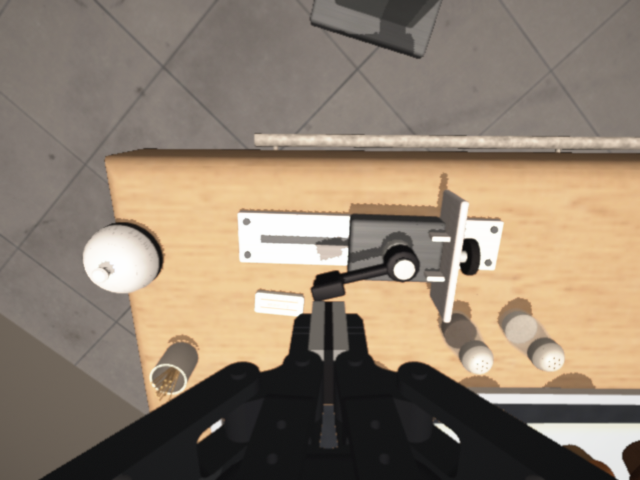

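Rail corners are at (239,211)…(500,270), hub at (404,267), lever cap at (327,287), buffer at (472,257). I'll enlarge the lever and buffer.

```bash
python3 - <<'E'
import cv2
a=cv2.imread("pics/w1.png")[180:330,300:500]
cv2.imwrite("pics/w1c.png",cv2.resize(a,None,fx=4,fy=4,interpolation=2))
E
```

```text
(no output)
```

View pics/w1c.png

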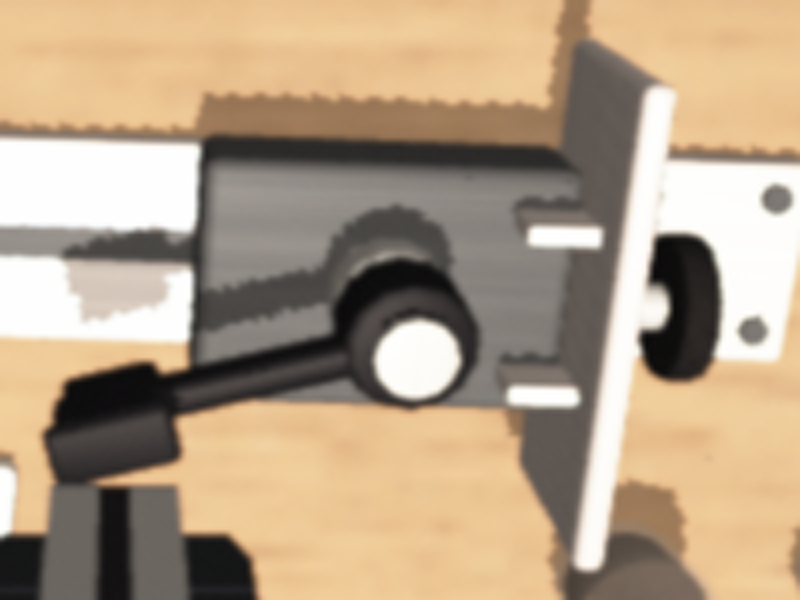

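```bash
cat >> h.py <<'E'
def wcam(o,s):
    q=o["tool_rot"];T=np.eye(4);T[:3,:3]=R.from_quat([q[1],q[2],q[3],q[0]]).as_matrix();T[:3,3]=o["tcp_pos"]
    return s["mtx"],s["k1"],T@s["hand_eye"]
E
python3 - <<'E'
from h import *; import pickle
np.set_printoptions(precision=4,suppress=True)
c=wcam(*pickle.load(open("w1.pkl","rb")))
W=lambda u,v:((300+u/4,180+v/4),c); S=lambda u,v:((290+u/4,170+v/4),CAM["scene"]); D=lambda u,v:((280+(u-402)/3.3,240+v/3.3),CAM["side"])
print("hub",tri(W(418,358),S(188,206),D(551,60)))
cap=[atz(*W(*p),.1) for p in[(45,432),(165,405),(180,455),(57,482)]];print(np.array(cap),np.mean(cap,0))
for p in [(239,211),(239,263),(503,219),(497,270)]: print("rail",atz(p,c,.012))
print("buf rim top",atz(*W(690,238),.048),atz(*W(690,378),.048), "outer",atz(*W(718,305),.048),atz(*W(200,140),.044),atz(*W(190,390),.044))
f=[atz(*W(*p),.1) for p in[(50,487),(182,487)]];print(f)
E
```

```text
hub (array([0.5149, 0.0482, 0.0908]), np.float64(0.0023434447288612895))
[[ 0.5538 -0.0317  0.1   ]
 [ 0.5396 -0.0064  0.1   ]
 [ 0.551   0.0006  0.1   ]
 [ 0.5657 -0.0256  0.1   ]] [ 0.5525 -0.0158  0.1   ]
rail [ 0.5258 -0.126   0.012 ]
rail [ 0.5873 -0.1139  0.012 ]
rail [0.4556 0.1614 0.012 ]
rail [0.5148 0.1802 0.012 ]
buf rim top [0.4796 0.1206 0.048 ] [0.5166 0.136  0.048 ] outer [0.495 0.135 0.048] [ 0.4895 -0.0096  0.044 ] [0.5577 0.0079 0.044 ]
[array([ 0.5674, -0.0269,  0.1   ]), array([0.559 , 0.0034, 0.1   ])]
```

Screw is at (0.515, 0.048), the paddle face at about (0.561, −0.012) with the push heading −151°. I'll approach behind the paddle, aligned with it.

Emit:
{"method": "jog_arm", "body": {
  "steps": [
    {"xyz": [2, 29, 0], "angular": [0, 0, -3.5]},
    {"xyz": [4, 58, 0], "angular": [0, 0, -7]},
    {"xyz": [6, 87, 20], "angular": [0, 0, -10]},
    {"xyz": [7, 116, 40], "angular": [0, 0, -13.5]},
    {"xyz": [7, 116, 60], "angular": [0, 0, -13.5]}
  ]
}}

```text
t: 2.15
tcp_pos: [0.5898, -0.0009, 0.2194]
tool_rot: [-0.0, 0.51, 0.86, -0.0]
contact_force: [-0.9, 0.5, -0.3]
grip_width: -0.0
```

Emit:
{"method": "jog_arm", "body": {
  "steps": [
    {"xyz": [0, 0, 40], "angular": [0, 0, 0]},
    {"xyz": [0, 0, 80], "angular": [0, 0, 0]},
    {"xyz": [0, 0, 120], "angular": [0, 0, 0]},
    {"xyz": [0, 0, 152], "angular": [0, 0, 0]},
    {"xyz": [0, 0, 152], "angular": [0, 0, 0]}
  ]
}}

```text
t: 2.65
tcp_pos: [0.5835, -0.0025, 0.0645]
tool_rot: [-0.004, 0.511, 0.86, -0.004]
contact_force: [-0.4, -0.7, -0.2]
grip_width: 0.0003
```

```bash
python3 - <<'E'
from station import manip
import cv2,numpy as np
o=manip.observe(); print(o["t"],o["tcp_pos"],o["tool_rot"],o["contact_force"],o["joint_pos"])
a=manip.snapshot("wrist")["color"][130:480,160:560,::-1]; b=manip.snapshot("side")["color"][210:345,290:400,::-1]
c=np.zeros((491,800,3),np.uint8); c[:350,:400]=a; b=cv2.resize(b,(400,491),interpolation=2); c[:,400:]=b
cv2.imwrite("pics/p2.png",c)
E
```

```text
2.65 [ 0.58352976 -0.00252757  0.06452951] [-0.00438249  0.51064683  0.85977096 -0.00380987] [-0.39698026 -0.67462741 -0.18921009] [ 0.27248903  0.48897292 -0.29196078 -0.00149852 -0.80142727 -1.34333419]
```

View pics/p2.png

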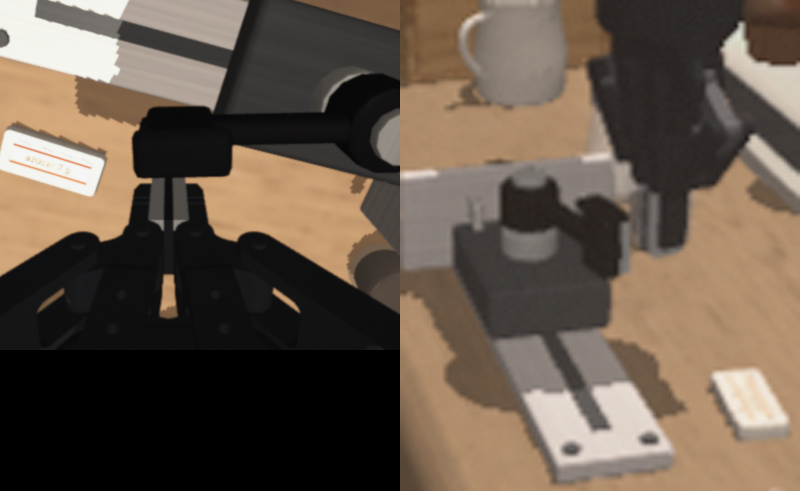

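The fingers sit about 13 mm behind the paddle and line up with it. I'll close the gap and swing the lever.

Emit:
{"method": "jog_arm", "body": {
  "steps": [
    {"xyz": [1, -4, 0], "angular": [0, 0, 0]},
    {"xyz": [2, -8, 0], "angular": [0, 0, 0]},
    {"xyz": [2, -11, 0], "angular": [0, 0, 0]},
    {"xyz": [2, -13, 0], "angular": [0, 0, 0]},
    {"xyz": [2, -13, 0], "angular": [0, 0, 0]}
  ]
}}

```text
t: 3.25
tcp_pos: [0.5753, -0.0052, 0.0699]
tool_rot: [0.0, 0.51, 0.86, 0.0]
contact_force: [-0.3, 1.0, -0.1]
grip_width: 0.0002
```

```bash
cat > st.py <<'E'
from station import manip
import numpy as np
np.set_printoptions(precision=4,suppress=True)
from scipy.spatial.transform import Rotation as R
o=manip.observe();q=o["tool_rot"];M=R.from_quat([q[1],q[2],q[3],q[0]]).as_matrix()
S=np.array([.515,.048,o["tcp_pos"][2]])
print(o["t"],o["tcp_pos"],"x-axis deg",np.degrees(np.arctan2(M[1,0],M[0,0])),"tilt",M[:,2],"S in tool mm",1e3*M.T@(S-o["tcp_pos"]),"F tool",M.T@o["contact_force"])
E
python3 st.py
```

```text
3.25 [ 0.5753 -0.0052  0.0699] x-axis deg 118.72867118149018 tilt [ 0.0008  0.0002 -1.    ] S in tool mm [ 75.6129 -27.3548  -0.0372] F tool [1.0087 0.1872 0.1352]
```

Emit:
{"method": "jog_arm", "body": {
  "steps": [
    {"xyz": [0, -3, 0], "angular": [0, 0, 0]},
    {"xyz": [0, -5, 0], "angular": [0, 0, 0]},
    {"xyz": [-1, -9, 0], "angular": [0, 0, 3]},
    {"xyz": [-1.9, -13, 0], "angular": [0, 0, 6]},
    {"xyz": [-2.5, -17, 0], "angular": [0, 0, 9]}
  ]
}}

```text
t: 3.75
tcp_pos: [0.5618, -0.0155, 0.0693]
tool_rot: [0.0, 0.576, 0.817, 0.0]
contact_force: [0.1, 0.9, -0.1]
grip_width: 0.0001
```

Emit:
{"method": "jog_arm", "body": {
  "steps": [
    {"xyz": [-0.7, -2.6, 0], "angular": [0, 0, 2]},
    {"xyz": [-1.3, -5.3, 0], "angular": [0, 0, 4]},
    {"xyz": [-1.9, -8, 0], "angular": [0, 0, 6]},
    {"xyz": [-2.5, -12, 0], "angular": [0, 0, 9]},
    {"xyz": [-2.5, -12, 0], "angular": [0, 0, 9]}
  ]
}}

```text
t: 4.25
tcp_pos: [0.5509, -0.022, 0.0693]
tool_rot: [-0.0, 0.638, 0.77, -0.0]
contact_force: [-0.2, -0.2, 0.9]
grip_width: -0.0004
```

```bash
python3 st.py
```

```text
4.25 [ 0.5509 -0.022   0.0693] x-axis deg 100.7208780160387 tilt [-0.0004 -0.     -1.    ] S in tool mm [ 75.474  -22.2684   0.0133] F tool [-0.2013 -0.2141 -0.872 ]
```

Emit:
{"method": "jog_arm", "body": {
  "steps": [
    {"xyz": [-0.7, -2.6, 0], "angular": [0, 0, 2]},
    {"xyz": [-1.3, -5.3, 0], "angular": [0, 0, 4]},
    {"xyz": [-1.9, -8, 0], "angular": [0, 0, 6]},
    {"xyz": [-1.9, -8, 0], "angular": [0, 0, 6]}
  ]
}}

```text
t: 4.65
tcp_pos: [0.5437, -0.0252, 0.0693]
tool_rot: [-0.0, 0.677, 0.736, -0.0]
contact_force: [0.3, 0.1, 0.3]
grip_width: 0.0
```

Emit:
{"method": "jog_arm", "body": {
  "steps": [
    {"xyz": [-0.5, -1.6, 0], "angular": [0, 0, 1.25]},
    {"xyz": [-0.8, -3.3, 0], "angular": [0, 0, 2.5]},
    {"xyz": [-0.8, -3.3, 0], "angular": [0, 0, 2.5]}
  ]
}}

```text
t: 4.95
tcp_pos: [0.5404, -0.0264, 0.0693]
tool_rot: [-0.0, 0.693, 0.721, -0.0]
contact_force: [0.0, -0.7, -1.0]
grip_width: 0.0
```

```bash
python3 st.py; python3 - <<'E'
from station import manip
import cv2,numpy as np
a=manip.snapshot("wrist")["color"][60:450,100:620,::-1]
cv2.imwrite("pics/p3.png",a)
E
```

```text
4.95 [ 0.5404 -0.0264  0.0693] x-axis deg 92.21747370173117 tilt [-0.0001 -0.0001 -1.    ] S in tool mm [ 75.3007 -22.5335  -0.0027] F tool [-0.6542  0.007   0.978 ]
```

View pics/p3.png

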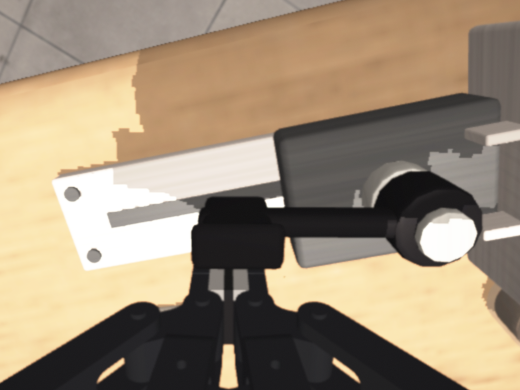

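The lever has followed by about 26° and stays parallel with the fingers. I'll go on in small steps until it bites.

Emit:
{"method": "jog_arm", "body": {
  "steps": [
    {"xyz": [-0.5, -1.6, 0], "angular": [0, 0, 1.25]},
    {"xyz": [-0.8, -3.3, 0], "angular": [0, 0, 2.5]},
    {"xyz": [-0.8, -3.3, 0], "angular": [0, 0, 2.5]}
  ]
}}

```text
t: 5.3
tcp_pos: [0.537, -0.0273, 0.0693]
tool_rot: [-0.0, 0.709, 0.705, -0.0]
contact_force: [-0.1, 0.4, 0.3]
grip_width: 0.0
```

Emit:
{"method": "jog_arm", "body": {
  "steps": [
    {"xyz": [-0.5, -1.6, 0], "angular": [0, 0, 1.25]},
    {"xyz": [-0.8, -3.3, 0], "angular": [0, 0, 2.5]},
    {"xyz": [-0.8, -3.3, 0], "angular": [0, 0, 2.5]}
  ]
}}

```text
t: 5.6
tcp_pos: [0.5337, -0.0281, 0.0693]
tool_rot: [-0.0, 0.724, 0.69, -0.0]
contact_force: [1.0, 0.3, -0.8]
grip_width: 0.0001
```

Emit:
{"method": "jog_arm", "body": {
  "steps": [
    {"xyz": [-0.4, -1.3, 0], "angular": [0, 0, 1]},
    {"xyz": [-0.7, -2.6, 0], "angular": [0, 0, 2]},
    {"xyz": [-0.7, -2.6, 0], "angular": [0, 0, 2]}
  ]
}}

```text
t: 5.9
tcp_pos: [0.532, -0.0284, 0.0695]
tool_rot: [0.0, 0.736, 0.677, 0.001]
contact_force: [1.9, 0.1, -0.4]
grip_width: 0.0
```

Emit:
{"method": "jog_arm", "body": {
  "steps": [
    {"xyz": [-0.4, -1.3, 0], "angular": [0, 0, 1]},
    {"xyz": [-0.4, -1.3, 0], "angular": [0, 0, 1]},
    {"xyz": [-0.4, -1.3, 0], "angular": [0, 0, 1]}
  ]
}}

```text
t: 6.2
tcp_pos: [0.531, -0.0286, 0.0696]
tool_rot: [0.001, 0.742, 0.671, 0.001]
contact_force: [3.3, -0.0, -1.1]
grip_width: 0.0001
```

```bash
python3 st.py
```

```text
6.2 [ 0.531  -0.0286  0.0696] x-axis deg 84.24528675945007 tilt [ 0.0021  0.0003 -1.    ] S in tool mm [ 74.6469 -23.6181  -0.0084] F tool [0.3205 3.3287 1.0912]
```

The lever is biting now. From here I'll press straight along −y with no rotation.

Emit:
{"method": "jog_arm", "body": {
  "steps": [
    {"xyz": [0, -1, 0]},
    {"xyz": [0, -2, 0]},
    {"xyz": [0, -2, 0]}
  ]
}}

```text
invalid input at $.steps[0]: expected keys xyz, angular
```

Emit:
{"method": "jog_arm", "body": {
  "steps": [
    {"xyz": [0, -1, 0], "angular": [0, 0, 0]},
    {"xyz": [0, -2, 0], "angular": [0, 0, 0]},
    {"xyz": [0, -2, 0], "angular": [0, 0, 0]}
  ]
}}

```text
t: 6.5
tcp_pos: [0.5298, -0.0285, 0.0698]
tool_rot: [0.001, 0.742, 0.671, 0.002]
contact_force: [6.3, -1.0, -2.5]
grip_width: 0.0001
```

Emit:
{"method": "jog_arm", "body": {
  "steps": [
    {"xyz": [0, -1, 0], "angular": [0, 0, 0]},
    {"xyz": [0, -2, 0], "angular": [0, 0, 0]},
    {"xyz": [0, -3, 0], "angular": [0, 0, 0]},
    {"xyz": [0, -3, 0], "angular": [0, 0, 0]}
  ]
}}

```text
t: 6.9
tcp_pos: [0.5285, -0.0281, 0.0703]
tool_rot: [0.002, 0.741, 0.671, 0.003]
contact_force: [9.3, -2.6, -3.7]
grip_width: 0.0002
```

Emit:
{"method": "jog_arm", "body": {
  "steps": [
    {"xyz": [0, -1, 0], "angular": [0, 0, 0]},
    {"xyz": [0, -1.5, 0], "angular": [0, 0, 0]},
    {"xyz": [0, -1.5, 0], "angular": [0, 0, 0]}
  ]
}}

```text
t: 7.2
tcp_pos: [0.5278, -0.028, 0.0704]
tool_rot: [0.003, 0.741, 0.671, 0.004]
contact_force: [11.7, -3.3, -5.2]
grip_width: 0.0001
```

Emit:
{"method": "jog_arm", "body": {
  "steps": [
    {"xyz": [0, 0, 0], "angular": [0, 0, 0]},
    {"xyz": [0, 0, 0], "angular": [0, 0, 0]},
    {"xyz": [0, 0, 0], "angular": [0, 0, 0]},
    {"xyz": [0, 0, 0], "angular": [0, 0, 0]},
    {"xyz": [0, 0, 0], "angular": [0, 0, 0]}
  ]
}}

```text
t: 7.7
tcp_pos: [0.5278, -0.028, 0.0704]
tool_rot: [0.003, 0.741, 0.671, 0.004]
contact_force: [11.0, -3.0, -5.0]
grip_width: 0.0003
```

Emit:
{"method": "jog_arm", "body": {
  "steps": [
    {"xyz": [0, 0, 0], "angular": [0, 0, 0]},
    {"xyz": [0, 0, 0], "angular": [0, 0, 0]},
    {"xyz": [0, 0, 0], "angular": [0, 0, 0]},
    {"xyz": [0, 0, 0], "angular": [0, 0, 0]},
    {"xyz": [0, 0, 0], "angular": [0, 0, 0]}
  ]
}}

```text
t: 8.2
tcp_pos: [0.5278, -0.028, 0.0704]
tool_rot: [0.003, 0.741, 0.671, 0.004]
contact_force: [10.3, -3.3, -4.6]
grip_width: 0.0002
```

Emit:
{"method": "jog_arm", "body": {
  "steps": [
    {"xyz": [0, 0, 0], "angular": [0, 0, 0]},
    {"xyz": [0, 0, 0], "angular": [0, 0, 0]},
    {"xyz": [0, 0, 0], "angular": [0, 0, 0]},
    {"xyz": [0, 0, 0], "angular": [0, 0, 0]},
    {"xyz": [0, 0, 0], "angular": [0, 0, 0]}
  ]
}}

```text
t: 8.7
tcp_pos: [0.5278, -0.0281, 0.0704]
tool_rot: [0.003, 0.741, 0.671, 0.004]
contact_force: [10.7, -3.3, -4.5]
grip_width: 0.0002
```

```bash
python3 st.py
```

```text
8.7 [ 0.5278 -0.0281  0.0704] x-axis deg 84.30086238406605 tilt [ 0.0092  0.0005 -1.    ] S in tool mm [ 74.4143 -20.3118  -0.0815] F tool [-2.2495 10.9754  4.613 ]
```

Emit:
{"method": "jog_arm", "body": {
  "steps": [
    {"xyz": [0, -0.5, 0], "angular": [0, 0, 0]},
    {"xyz": [0, -0.5, 0], "angular": [0, 0, 0]},
    {"xyz": [0, -0.5, 0], "angular": [0, 0, 0]},
    {"xyz": [0, -0.5, 0], "angular": [0, 0, 0]},
    {"xyz": [0, -0.5, 0], "angular": [0, 0, 0]}
  ]
}}

```text
t: 9.2
tcp_pos: [0.5276, -0.028, 0.0705]
tool_rot: [0.003, 0.741, 0.671, 0.004]
contact_force: [11.4, -3.3, -4.5]
grip_width: 0.0001
```

Emit:
{"method": "jog_arm", "body": {
  "steps": [
    {"xyz": [0, -0.5, 0], "angular": [0, 0, 0]},
    {"xyz": [0, -0.5, 0], "angular": [0, 0, 0]},
    {"xyz": [0, -0.5, 0], "angular": [0, 0, 0]},
    {"xyz": [0, -0.5, 0], "angular": [0, 0, 0]},
    {"xyz": [0, -0.5, 0], "angular": [0, 0, 0]}
  ]
}}

```text
t: 9.7
tcp_pos: [0.5274, -0.0279, 0.0705]
tool_rot: [0.003, 0.741, 0.671, 0.004]
contact_force: [10.9, -3.1, -5.6]
grip_width: 0.0
```

Emit:
{"method": "jog_arm", "body": {
  "steps": [
    {"xyz": [0, 2, 0], "angular": [0, 0, 0]},
    {"xyz": [0, 4, 0], "angular": [0, 0, 0]},
    {"xyz": [0, 6, 0], "angular": [0, 0, 0]},
    {"xyz": [0, 9, 0], "angular": [0, 0, 0]},
    {"xyz": [0, 14, 0], "angular": [0, 0, 0]}
  ]
}}

```text
t: 10.2
tcp_pos: [0.5348, -0.0298, 0.0689]
tool_rot: [-0.001, 0.742, 0.67, -0.002]
contact_force: [-0.5, -0.5, -0.0]
grip_width: 0.0001
```

Emit:
{"method": "jog_arm", "body": {
  "steps": [
    {"xyz": [0, 10, 0], "angular": [0, 0, 0]},
    {"xyz": [0, 20, 0], "angular": [0, 0, 0]},
    {"xyz": [0, 20, -20], "angular": [0, 0, 0]},
    {"xyz": [0, 20, -60], "angular": [0, 0, 0]},
    {"xyz": [0, 20, -100], "angular": [0, 0, 0]}
  ]
}}

```text
t: 10.7
tcp_pos: [0.5559, -0.0319, 0.1695]
tool_rot: [-0.001, 0.742, 0.67, -0.002]
contact_force: [1.6, 0.5, -0.6]
grip_width: 0.0
```

```bash
python3 st.py
```

```text
10.7 [ 0.5559 -0.0319  0.1695] x-axis deg 84.20932628840637 tilt [-0.004  -0.0009 -1.    ] S in tool mm [ 75.3921 -48.7393   0.0921] F tool [0.6847 1.5365 0.6412]
```

Step 1 was held at about 12 N. Next I'll move to the buffer side and turn the tool so −y faces down the rail.

Emit:
{"method": "jog_arm", "body": {
  "steps": [
    {"xyz": [40, -19, 0], "angular": [0, 0, -7.5]},
    {"xyz": [80, -37, 0], "angular": [0, 0, -15]},
    {"xyz": [121, -56, 0], "angular": [0, 0, -22.5]},
    {"xyz": [162, -75, 0], "angular": [0, 0, -30]},
    {"xyz": [202, -93.5, 0], "angular": [0, 0, -38]}
  ]
}}

```text
t: 11.2
tcp_pos: [0.4829, 0.1802, 0.1693]
tool_rot: [-0.0, 0.481, 0.877, -0.0]
contact_force: [0.4, 1.5, 0.5]
grip_width: -0.0003
```

Emit:
{"method": "jog_arm", "body": {
  "steps": [
    {"xyz": [0, 0, 0], "angular": [0, 0, -8]},
    {"xyz": [0, 0, 0], "angular": [0, 0, -16]},
    {"xyz": [0, 0, 0], "angular": [0, 0, -24]},
    {"xyz": [0, 0, 0], "angular": [0, 0, -32]},
    {"xyz": [0, 0, 0], "angular": [0, 0, -38]}
  ]
}}

```text
t: 11.7
tcp_pos: [0.4837, 0.1787, 0.1691]
tool_rot: [-0.001, 0.169, 0.986, -0.001]
contact_force: [-0.9, 1.0, 0.4]
grip_width: 0.0004
```

Emit:
{"method": "jog_arm", "body": {
  "steps": [
    {"xyz": [0, 0, 0], "angular": [0, 0, -8]},
    {"xyz": [0, 0, 0], "angular": [0, 0, -16]},
    {"xyz": [0, 0, 0], "angular": [0, 0, -24]},
    {"xyz": [0, 0, 0], "angular": [0, 0, -33.6]},
    {"xyz": [0, 0, 0], "angular": [0, 0, -33.6]}
  ]
}}

```text
t: 12.2
tcp_pos: [0.4837, 0.1786, 0.1691]
tool_rot: [-0.001, -0.121, 0.993, -0.0]
contact_force: [0.3, -0.0, 0.1]
grip_width: -0.0005
```

```bash
python3 st.py;  python3 - <<'E'
from station import manip
import cv2,pickle
o=manip.observe(); s=manip.snapshot("wrist"); cv2.imwrite("pics/w4.png",s["color"][:,:,::-1]); pickle.dump((o,dict(s)),open("w4.pkl","wb"))
E
```

```text
12.2 [0.4837 0.1786 0.1691] x-axis deg -166.14818738984243 tilt [-0.0011 -0.0008 -1.    ] S in tool mm [   0.9265 -134.3333    0.0658] F tool [-0.3327 -0.1069 -0.1384]
```

View pics/w4.png

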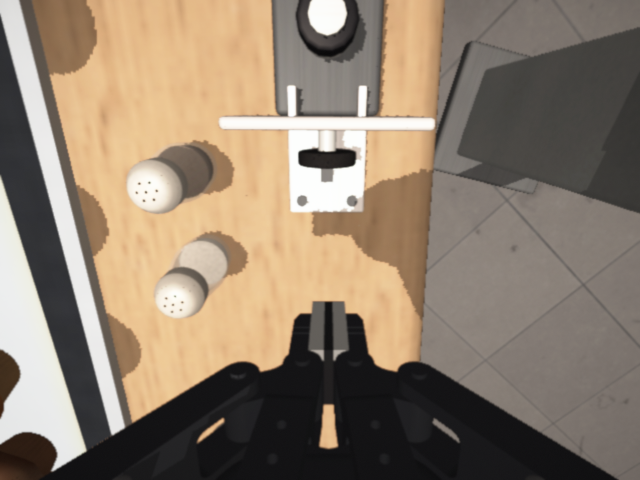

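The buffer (299–355, 149–167) is centred at column 327, in line with the fingers at 328. Both shakers are well to the side.

```bash
python3 - <<'E'
from h import *; import pickle
o,s=pickle.load(open("w4.pkl","rb"));c=wcam(o,s);q=o["tool_rot"];M=R.from_quat([q[1],q[2],q[3],q[0]]).as_matrix()
for n,p,z in [("face48",(327,167),.048),("face68",(327,167),.066),("L",(299,158),.048),("R",(355,158),.048),("fenceL",(220,123),.076),("fenceR",(435,124),.076),("shk",(178,293),.09),("shk",(154,186),.09)]:
    w=atz(p,c,z);print(n,w.round(4),(1e3*M.T@(w-o["tcp_pos"])).round(1))
E
```

```text
face48 [0.4962 0.1301 0.048 ] [ -0.6 -50.1 121.1]
face68 [0.4967 0.1277 0.066 ] [ -0.6 -52.5 103.1]
L [0.5162 0.1288 0.048 ] [-19.7 -56.1 121.1]
R [0.479  0.1196 0.048 ] [ 18.5 -56.1 121.2]
fenceL [0.5648 0.1165 0.076 ] [-64.  -79.7  93.1]
fenceR [0.4408 0.0865 0.076 ] [ 63.6 -79.1  93.2]
shk [0.572  0.2261 0.09  ] [-97.1  25.   79. ]
shk [0.5936 0.1597 0.09  ] [-102.2  -44.7   79. ]
```

Emit:
{"method": "jog_arm", "body": {
  "steps": [
    {"xyz": [0, 0, 35], "angular": [0, 0, 0]},
    {"xyz": [0, 0, 70], "angular": [0, 0, 0]},
    {"xyz": [0, 0, 105], "angular": [0, 0, 0]},
    {"xyz": [0, 0, 133], "angular": [0, 0, 0]},
    {"xyz": [0, 0, 133], "angular": [0, 0, 0]}
  ]
}}

```text
t: 12.75
tcp_pos: [0.4813, 0.177, 0.0328]
tool_rot: [-0.004, -0.119, 0.993, -0.002]
contact_force: [-0.3, -0.5, -0.8]
grip_width: -0.0003
```

Emit:
{"method": "jog_arm", "body": {
  "steps": [
    {"xyz": [0, -8, 0], "angular": [0, 0, 0]},
    {"xyz": [0, -16, 0], "angular": [0, 0, 0]},
    {"xyz": [0, -24, 0], "angular": [0, 0, 0]},
    {"xyz": [0, -30, 0], "angular": [0, 0, 0]},
    {"xyz": [0, -30, 0], "angular": [0, 0, 0]}
  ]
}}

```text
t: 13.25
tcp_pos: [0.4913, 0.1489, 0.0371]
tool_rot: [0.001, -0.12, 0.993, 0.0]
contact_force: [-0.0, -0.6, 0.3]
grip_width: -0.0002
```

Emit:
{"method": "jog_arm", "body": {
  "steps": [
    {"xyz": [0, -2, 0], "angular": [0, 0, 0]},
    {"xyz": [0, -4, 0], "angular": [0, 0, 0]},
    {"xyz": [0, -6, 0], "angular": [0, 0, 0]},
    {"xyz": [0, -6, 0], "angular": [0, 0, 0]}
  ]
}}

```text
t: 13.65
tcp_pos: [0.4922, 0.1438, 0.0362]
tool_rot: [-0.0, -0.12, 0.993, -0.0]
contact_force: [-0.5, -0.4, 0.2]
grip_width: -0.0
```

```bash
python3 st.py
```

```text
13.65 [0.4922 0.1438 0.0362] x-axis deg -166.17087288898153 tilt [-0.0002 -0.0001 -1.    ] S in tool mm [  0.8028 -98.4717   0.0078] F tool [ 0.5282 -0.2512 -0.1808]
```

Emit:
{"method": "jog_arm", "body": {
  "steps": [
    {"xyz": [0, -2, 0], "angular": [0, 0, 0]},
    {"xyz": [0, -4, 0], "angular": [0, 0, 0]},
    {"xyz": [0, -5, 0], "angular": [0, 0, 0]},
    {"xyz": [0, -5, 0], "angular": [0, 0, 0]}
  ]
}}

```text
t: 14.05
tcp_pos: [0.4934, 0.1394, 0.0363]
tool_rot: [0.0, -0.12, 0.993, 0.0]
contact_force: [-1.7, 3.7, 0.4]
grip_width: 0.0001
```

Emit:
{"method": "jog_arm", "body": {
  "steps": [
    {"xyz": [0, -1, 0], "angular": [0, 0, 0]},
    {"xyz": [0, -2, 0], "angular": [0, 0, 0]},
    {"xyz": [0, -3, 0], "angular": [0, 0, 0]},
    {"xyz": [0, -3, 0], "angular": [0, 0, 0]}
  ]
}}

```text
t: 14.45
tcp_pos: [0.494, 0.1373, 0.0363]
tool_rot: [0.0, -0.12, 0.993, 0.001]
contact_force: [-5.0, 8.9, 0.2]
grip_width: 0.0001
```

Emit:
{"method": "jog_arm", "body": {
  "steps": [
    {"xyz": [0, -0.6, 0], "angular": [0, 0, 0]},
    {"xyz": [0, -1.2, 0], "angular": [0, 0, 0]},
    {"xyz": [0, -1.2, 0], "angular": [0, 0, 0]},
    {"xyz": [0, -1.2, 0], "angular": [0, 0, 0]}
  ]
}}

```text
t: 14.85
tcp_pos: [0.4942, 0.1367, 0.0363]
tool_rot: [0.0, -0.12, 0.993, 0.001]
contact_force: [-5.4, 10.0, 1.2]
grip_width: 0.0
```

Emit:
{"method": "jog_arm", "body": {
  "steps": [
    {"xyz": [0, -0.5, 0], "angular": [0, 0, 0]},
    {"xyz": [0, -0.5, 0], "angular": [0, 0, 0]},
    {"xyz": [0, -0.5, 0], "angular": [0, 0, 0]},
    {"xyz": [0, -0.5, 0], "angular": [0, 0, 0]},
    {"xyz": [0, -0.5, 0], "angular": [0, 0, 0]}
  ]
}}

```text
t: 15.35
tcp_pos: [0.4942, 0.1363, 0.0363]
tool_rot: [0.0, -0.12, 0.993, 0.001]
contact_force: [-5.4, 10.9, -0.1]
grip_width: -0.0002
```

Emit:
{"method": "jog_arm", "body": {
  "steps": [
    {"xyz": [0, 0, 0], "angular": [0, 0, 0]},
    {"xyz": [0, 0, 0], "angular": [0, 0, 0]},
    {"xyz": [0, 0, 0], "angular": [0, 0, 0]},
    {"xyz": [0, 0, 0], "angular": [0, 0, 0]},
    {"xyz": [0, 0, 0], "angular": [0, 0, 0]}
  ]
}}

```text
t: 15.85
tcp_pos: [0.4942, 0.1363, 0.0363]
tool_rot: [0.0, -0.12, 0.993, 0.001]
contact_force: [-6.4, 10.2, 0.8]
grip_width: 0.0001
```

Emit:
{"method": "jog_arm", "body": {
  "steps": [
    {"xyz": [0, 0, 0], "angular": [0, 0, 0]},
    {"xyz": [0, 0, 0], "angular": [0, 0, 0]},
    {"xyz": [0, 0, 0], "angular": [0, 0, 0]},
    {"xyz": [0, 0, 0], "angular": [0, 0, 0]},
    {"xyz": [0, 0, 0], "angular": [0, 0, 0]}
  ]
}}

```text
t: 16.35
tcp_pos: [0.4942, 0.1364, 0.0363]
tool_rot: [0.0, -0.12, 0.993, 0.001]
contact_force: [-5.2, 10.8, 0.8]
grip_width: 0.0001
```

Emit:
{"method": "jog_arm", "body": {
  "steps": [
    {"xyz": [0, 0, 0], "angular": [0, 0, 0]},
    {"xyz": [0, 0, 0], "angular": [0, 0, 0]},
    {"xyz": [0, 0, 0], "angular": [0, 0, 0]},
    {"xyz": [0, 0, 0], "angular": [0, 0, 0]},
    {"xyz": [0, 0, 0], "angular": [0, 0, 0]}
  ]
}}

```text
t: 16.85
tcp_pos: [0.4942, 0.1364, 0.0363]
tool_rot: [0.0, -0.12, 0.993, 0.001]
contact_force: [-7.3, 11.1, 0.2]
grip_width: 0.0001
```

Emit:
{"method": "jog_arm", "body": {
  "steps": [
    {"xyz": [0, 2, 0], "angular": [0, 0, 0]},
    {"xyz": [0, 5, 0], "angular": [0, 0, 0]},
    {"xyz": [0, 9, 0], "angular": [0, 0, 0]},
    {"xyz": [0, 14, 0], "angular": [0, 0, 0]},
    {"xyz": [0, 24, 0], "angular": [0, 0, 0]}
  ]
}}

```text
t: 17.35
tcp_pos: [0.4888, 0.1575, 0.0363]
tool_rot: [-0.0, -0.12, 0.993, -0.0]
contact_force: [0.6, 0.6, -0.1]
grip_width: 0.0001
```

Emit:
{"method": "jog_arm", "body": {
  "steps": [
    {"xyz": [0, 10, 0], "angular": [0, 0, 0]},
    {"xyz": [0, 20, -20], "angular": [0, 0, 0]},
    {"xyz": [0, 20, -60], "angular": [0, 0, 0]},
    {"xyz": [0, 20, -100], "angular": [0, 0, 0]},
    {"xyz": [0, 20, -140], "angular": [0, 0, 0]}
  ]
}}

```text
t: 17.85
tcp_pos: [0.4837, 0.1776, 0.1778]
tool_rot: [-0.0, -0.121, 0.993, -0.0]
contact_force: [1.3, 0.4, 1.2]
grip_width: 0.0002
```

Emit:
{"method": "jog_arm", "body": {
  "steps": [
    {"xyz": [0, 0, -30], "angular": [0, 0, 0]},
    {"xyz": [0, 0, -50], "angular": [0, 0, 0]},
    {"xyz": [0, 0, -50], "angular": [0, 0, 0]},
    {"xyz": [0, 0, -50], "angular": [0, 0, 0]},
    {"xyz": [0, 0, -50], "angular": [0, 0, 0]}
  ]
}}

```text
t: 18.35
tcp_pos: [0.4833, 0.177, 0.2249]
tool_rot: [-0.001, -0.12, 0.993, -0.001]
contact_force: [-0.4, -1.0, 0.2]
grip_width: -0.0003
```

```bash
python3 st.py;  python3 - <<'E'
from station import manip
import cv2,numpy as np
a=manip.snapshot("scene")["color"][:,:,::-1]
cv2.imwrite("pics/end.png",np.hstack([cv2.resize(x[170:300,290:390],(400,520),interpolation=2) for x in (cv2.imread("pics/scene0.png"),a)]))
E
```

```text
18.35 [0.4833 0.177  0.2249] x-axis deg -166.17193251449783 tilt [-0.0025 -0.0014 -1.    ] S in tool mm [   0.0133 -132.8336    0.1059] F tool [ 0.6544 -0.8608 -0.2166]
```

View pics/end.png

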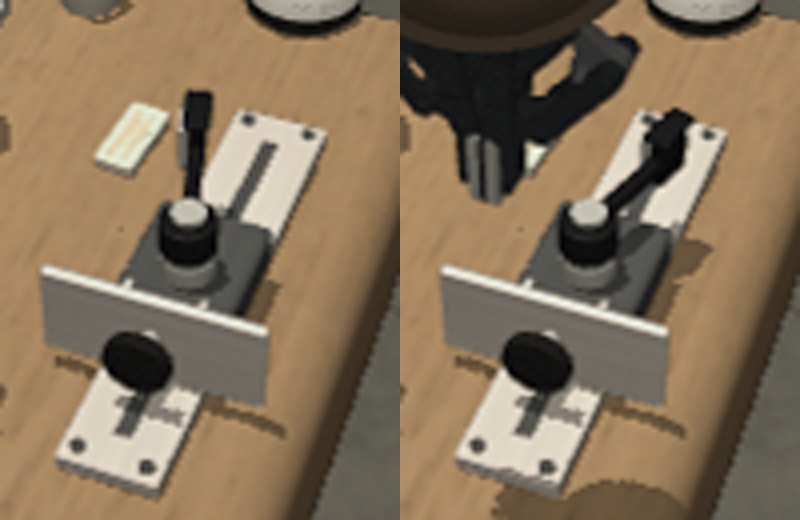

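The stop is in the same place before and after: fence corner (42,268) against (442,268), buffer (137,361) against (537,361). Only the lever has swung, and the gripper is clear. I'm handing in.

```bash
python3 -c "
from station import manip
print(manip.finish_job())"
```

```text
the job is handed in; nothing more can be done
None
```

I ran both checks on the tray stop and handed the job in at about 18.4 s of the 67 s allowed; the hand-in gives no verdict.

- **Lever:** I swung it clockwise about 33° (about 0.58 rad) until it bit. I then leaned on the paddle for about 2.5 s. The readings showed about 11 N along the push and 12–13 N in total.
- **Buffer:** I pushed it along the rail towards the clamp for about 2 s, at 12–13.3 N in total. About 12 N of that was along the rail; the rest was sideways, probably from the arm bending.
- **Force limit:** No reading I took went above about 13.3 N, against the 18 N limit. I only had readings at the end of each move, so a short peak in between would not have shown.
- **Final checks:** Compared with the first picture, the fence, buffer and rail had not shifted by as much as a pixel, and only the lever had moved. The arm was clear, about 0.22 m above the counter, with no contact force.
- **Not checked:** I could not read the screw angle directly. I did not look again at the cup, jug or shakers at the end, but the arm's path kept clear of them and no unexpected force appeared.

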